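# Fill the tip bucket until it trips, then set it upright

### The arm

A 7-joint arm with a two-finger parallel gripper is mounted at the origin on the work surface. World frame = base frame: x ahead of the robot, y to its left, z up, the work surface at z = 0. Lengths are in m, angles in rad, forces in N, time in s.
With the tool pointing down it reaches from about 0.4 to 0.85 m from the base axis. Payload 10.4 kg.
Tool frame: the origin (TCP) lies at the very end of the fingers, on their centre line; the grasp point (between the pads) lies 19 mm behind it (env.tcp_to_grasp is the distance from the TCP to the grasp point, in m); z points along the fingers, y is the line along which they close (so a half turn about z gives the same grasp; the last joint's range is limited). The gripper opens to 85 mm and grips with 20 to 120 N. Pads are 22 mm wide; open, the fingers measure 114 mm over their backs; the gripper's body (76 mm by 85 mm) begins 54 mm behind the grasp point. The pads swing forward as they close: fully open they stand 13 mm farther back than shut.
Start: joints at [1.303, 0.332, -0.065, 1.46, 0.022, 1.35, -0.088], TCP at [0.151, -0.606, 0.231] pointing down, gripper open.
Joint ranges: [-2.6, 2.6], [-0.5, 2.12], [-1.47, 1.34], [0.16, 2.42], [-1.27, 4.41], [0.06, 2.06], [-2.6, 2.6]. Speed limits (rad/s): [2.22, 2.22, 2.79, 2.79, 3.14, 3.14, 3.14].

### API

Orientations are given as a unit quaternion [x, y, z, w].
In Python, from cell import get_obs, cams, order, env gives the robot as it stands.
- The arm moves only by the tool jog_arm, never from a script. Its argument "series" is a list of rows, each an object with "delta_pos": the shift along the tool's x, y, z in cm, a list of three; "angular": the turn, a rotation vector about the tool's x, y, z in degrees, a list of three; "claw": the opening, from 0 (shut) to 1 (fully open). In form: [{"delta_pos": [tx, ty, tz], "angular": [wx, wy, wz], "claw": claw}, ...]. A call has 1 to 5 rows; each row shifts and turns the commanded pose from where the row before left it, along the tool's axes as they then stand; what a row does not reach is not made up. A row lasts 1/8 s, in which the tool goes at most 62.5 mm and 10.7 degrees, less where a joint would pass 70% of its speed; a pose out of reach is approached as far as the arm can. A call with a gripper value outside its range is refused whole. The fingers move at their own pace and stop on an object; "newtons" is the grip in N (left out, the last holds). Time passes only in rows, so rows that do not move let the fingers close. It gives the time, the measured TCP pose, the force, the opening and the grip force at its end, in the units of the state.
- get_obs(): the state, without advancing time (a new reading comes with each control period).
- cams.camera(name): name is "scene" or "top"; returns (picture, depth): 420x560x3 uint8, blue, green, red; 420x560 float32, m along the optical axis (not along the pixel's ray), 0 where there is no reading.
- cams.camera_model(name): a dict with "K" (3x3 intrinsics, pixels), "world_to_cam" (4x4, takes a point from world to camera coordinates). Camera axes: x right, y down, z forward; pixel columns grow to the right and rows downward; lengths in m; the calibration is good to about 2 mm. A picture is of the moment at which its call begins. camera_model takes no time and is no camera call.
- order.hand_in(): hands the job in; it is judged then, once.
The state is a dict: "clock": time; "q": joint angles; "qvel": joint speeds; "joint_torque": joint torques, N m; "tool_pos": TCP position; "orientation": TCP orientation; "contact_force": force on the tool from outside, world axes, zero at the start; "wrist_torque": the same for the moment, N m; "finger_gap": opening from 0.0 (shut) to 1.0 (fully open); "grasp_force": force on a finger pad.
Only numpy, scipy, OpenCV 4.12 (cv2) and the standard library are available. Lean on these libraries where they do the work, as an engineer would, in place of code of your own. Each camera call takes 0.05 s, during which the arm holds its last target. There are 200 camera calls.

### The job

Put the two large stepped steel plugs, one after the other, side by side on the floor of the upright tip bucket, so that the second one makes it trip and dump both into the catch tray below. Then push the raised counterweight back over so that the empty bucket stands upright on its rest again, leaving both plugs in the tray.

Things in the scene. Friction and masses are not known exactly. Their poses are not given: they have to be found in the camera images.
- stand: fixed stand: base 370 x 190 mm, two grey uprights with the pivot 190 mm above the bench, grey catch tray with rubber floor. Origin on the bench under the pivot; x level, the way the bucket tips; y along the pivot; z up. Tray inside: x 26 to 225, y -90 to 90 mm, floor 12 mm above the bench; walls: far 98, sides 68, near 48 mm high. Plugs tipped out fall into it by themselves.
- bucket_floor (a point): centre of the bucket's floor, top face; upright it is at x 55, y 0, z 194 mm of the stand, axes as the stand's. Open sheet-steel pan; level floor x -26 to 26, y -58 to 58 mm; back and side walls 24 mm above the floor, front lip sloping out and up 30 degrees to x 61 mm. Set the plugs on the floor at x 0, y +30 and -30 mm, either first: one alone does not trip it, two do.
- counterweight (a point): centre of the dark steel counterweight, a cylinder 32 mm diameter, 50 mm long along the stand's y, on the bucket's tail arm, 106 mm from the pivot. In the stand's frame: x -100, z 226 mm with the bucket upright; x 27, z 293 mm when tipped, with free space over and beside it. To reset push it level towards the stand's -x with shut fingertips at about z 275 mm; under 3 N.
- bucket (a joint): tilt of the bucket about its pivot (rad): 0 upright with the tail on its rest bar, 1.48 fully tipped to the tray. The counterweight keeps it at either end. Empty it balances near 0.9: pushed back to 0.6 or less (counterweight 60 mm or more behind the pivot) it falls upright by itself.
- plug_a: a large stepped plug, plain steel, standing on the bench: round foot 34 mm diameter, 26 mm high, round stem on top 16 mm diameter, 36 mm long (62 mm tall), 0.23 kg. Origin at the centre of its underside, z along the stem. Take it by the upper stem. Not to be taken: a much smaller stepped plug (24 mm foot, 38 mm tall), a plain steel ring and thread spools near it.
- plug_b: the second large stepped plug, the same as plug_a: foot 34 mm diameter, 26 mm high, stem 16 mm diameter, 36 mm long, 0.23 kg, origin at the centre of its underside, z along the stem, standing on the bench.
Not all that is in view belongs to the job. Leave any red look-alike of the plug_b alone. What is shaped like the plug_a but turquoise is not meant.

How it is judged:
By the outcome, as a careful person would: the job done as asked, in the order asked, and still so for the second after the job is handed in, with the robot touching nothing.
It also fails if it takes over 67 s, if anything falls off the work surface, if the arm or the gripper's body presses on something with over 40 N, if the wrist force passes 120 N, or if a joint passes its speed limit or range.

## Working session

There is one attempt and no reset: what is moved stays moved. The work goes in short steps, Python scripts to look and compute and a tool call to move; the robot and the scene stay as the last step left them, time stands still between calls to the robot, and variables do not carry over. Pictures are saved under pics/ and viewed, at most 10 in all, crops included, and the job is handed in when it is done.

Besides the shell and the picture viewer there is one more tool, called after "Request:" as name([rows], argument=value, ...), one row to a line, values as JSON. jog_arm: Moves the arm, as the interface text tells. Its arguments: {"type":"object","properties":{"series":{"type":"array","items":{"type":"object","properties":{"delta_pos":{"type":"array","items":{"type":"number"}},"angular":{"type":"array","items":{"type":"number"}},"claw":{"type":"number"}}}},"newtons":{"type":"number"}},"required":["series"]}

```bash
mkdir -p pics; ls
python3 - <<'E'
from cell import get_obs,cams
import cv2,numpy as np
for n in("scene","top"):
    p,d=cams.camera(n); cv2.imwrite(f"pics/{n}0.png",p); np.savez(f"pics/{n}0.npz",p=p,d=d)
    m=cams.camera_model(n); print(n,np.round(m["K"],1).tolist(),np.round(m["world_to_cam"],3).tolist())
o=get_obs(); print({k:np.round(v,3).tolist() for k,v in o.items()})
E
```

```text
pics
scene [[512.3, 0.0, 287.9], [0.0, 512.3, 212.3], [0.0, 0.0, 1.0]] [[0.224, 0.975, -0.015, -0.062], [0.811, -0.195, -0.551, -0.363], [-0.54, 0.111, -0.834, 1.463], [0.0, 0.0, 0.0, 1.0]]
top [[423.1, 0.0, 277.9], [0.0, 423.1, 207.0], [0.0, 0.0, 1.0]] [[0.012, -1.0, 0.003, -0.089], [-0.983, -0.013, -0.186, 0.547], [0.186, -0.001, -0.983, 0.845], [0.0, 0.0, 0.0, 1.0]]
{'clock': 0.1, 'q': [1.303, 0.333, -0.065, 1.461, 0.022, 1.35, -0.089], 'qvel': [-0.0, 0.001, -0.001, -0.001, -0.0, 0.0, -0.001], 'joint_torque': [0.003, -62.675, 0.05, -39.243, 0.016, 0.007, 0.0], 'tool_pos': [0.151, -0.606, 0.231], 'orientation': [0.993, 0.122, -0.0, -0.001], 'contact_force': [0.486, -0.187, 0.233], 'wrist_torque': [-0.076, -0.029, -0.008], 'grasp_force': 0.0, 'finger_gap': 0.997}
```

View pics/scene0.png

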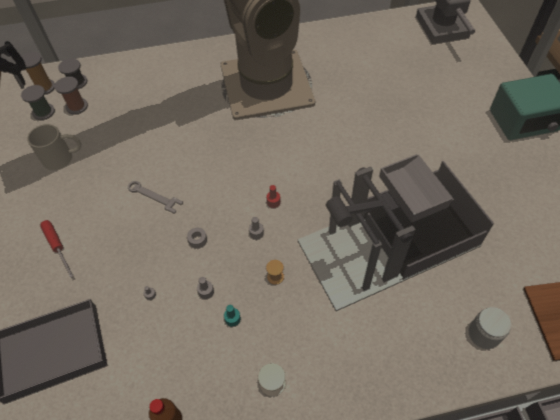

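View pics/top0.png

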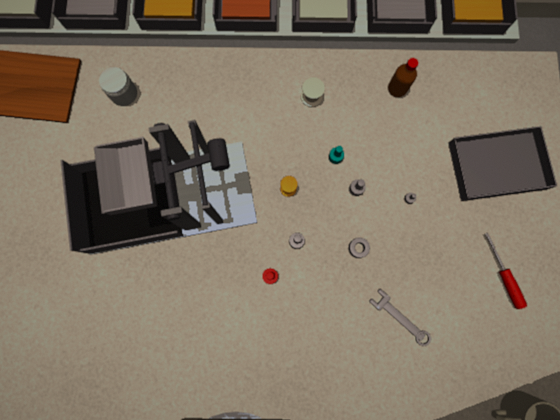

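The scene picture shows the stand at right, with its bucket tipping towards +y. In the top view these could be taken for plug_a or plug_b:
- grey stepped plug at (297,240)
- grey stepped plug at (358,187)
- small grey plug at (410,198)
- ring at (359,247)
- red look-alike at (270,276)
- turquoise look-alike at (337,154)
- yellow spool at (289,186)

The two large grey ones match the description. I'll check them in a close crop and build a height map of the stand.

```bash
cat > h.py <<'E'
import numpy as np,cv2
from cell import cams,get_obs
def cloud(n,d):
    m=cams.camera_model(n);K=m["K"];T=np.linalg.inv(m["world_to_cam"])
    v,u=np.mgrid[:d.shape[0],:d.shape[1]]
    P=np.stack([(u-K[0][2])/K[0][0]*d,(v-K[1][2])/K[1][1]*d,d],-1)
    W=P@T[:3,:3].T+T[:3,3]; W[d==0]=np.nan
    return W
def ray(n,uv,z):
    m=cams.camera_model(n);T=np.linalg.inv(m["world_to_cam"])
    r=T[:3,:3]@np.linalg.inv(m["K"])@np.array([*uv,1.]);return T[:3,3]+r*(z-T[2,3])/r[2]
def proj(n,p):
    m=cams.camera_model(n);q=np.array(m["world_to_cam"])@np.array([*p,1.]);q=np.array(m["K"])@q[:3];return q[:2]/q[2]
E
python3 - <<'E'
from h import *
H=[];X0,Y0=.3,-.1
S=3
hm=np.zeros((200,250),np.float32)
for n in("scene","top"):
    z=np.load(f"pics/{n}0.npz");W=cloud(n,z["d"])
    w=W.reshape(-1,3);w=w[np.isfinite(w).all(1)]
    i=((w[:,0]-.3)/.002).astype(int);j=((w[:,1]+.0)/.002).astype(int)
    ok=(i>=0)&(i<200)&(j>=0)&(j<250)&(w[:,2]<.35)
    np.maximum.at(hm,(i[ok],j[ok]),w[ok,2])
    # plugs: components above table in region
    m=((W[...,2]>.012)&(W[...,2]<.1)&(W[...,0]>.3)&(W[...,0]<.7)&(W[...,1]>-.35)&(W[...,1]<.12)).astype(np.uint8)
    k,l,st,c=cv2.connectedComponentsWithStats(m)
    for a in range(1,k):
        if st[a,4]>15:
            q=W[l==a];top=q[q[:,2]>q[:,2].max()-.008]
            print(n,c[a].round(),st[a,4],"zmax",q[:,2].max().round(4),"top",top.mean(0).round(4),z["p"][l==a].mean(0).round())
im=cv2.applyColorMap(np.clip(hm*255/.3,0,255).astype(np.uint8),cv2.COLORMAP_JET)
A=cv2.resize(im,None,fx=2,fy=2,interpolation=0)
t=np.load("pics/top0.npz")["p"][130:290,255:425]; A2=cv2.resize(t,(425,400),interpolation=cv2.INTER_CUBIC)
s=np.load("pics/scene0.npz")["p"][175:330,130:300]
A2=cv2.resize(t,(280,260),interpolation=cv2.INTER_CUBIC);A3=cv2.resize(s,(280,260),interpolation=cv2.INTER_CUBIC)
out=np.zeros((530,790,3),np.uint8);out[:400,:500]=A;out[:260,505:785]=A2;out[265:525,505:785]=A3
cv2.imwrite("pics/c1.png",out);np.save("pics/hm.npy",hm)
E
```

```text
scene [273. 196.] 216 zmax 0.0676 top [ 0.4055 -0.0664  0.0638] [ 52.  57. 102.]
scene [332. 226.] 121 zmax 0.0842 top [0.5246 0.0402 0.0811] [65. 70. 73.]
scene [353. 221.] 77 zmax 0.0664 top [0.5173 0.093  0.0614] [53. 56. 59.]
scene [255. 228.] 228 zmax 0.0664 top [ 0.4819 -0.1226  0.0634] [80. 86. 92.]
scene [196. 237.] 262 zmax 0.0314 top [ 0.4687 -0.2578  0.0264] [ 87.  92. 100.]
scene [274. 269.] 259 zmax 0.055 top [ 0.6005 -0.1039  0.0501] [ 64. 100. 128.]
scene [384. 271.] 46 zmax 0.0984 top [0.6653 0.1194 0.0957] [60. 65. 67.]
scene [367. 280.] 173 zmax 0.0999 top [0.6778 0.0766 0.0959] [58. 62. 64.]
scene [204. 288.] 248 zmax 0.0676 top [ 0.602  -0.2563  0.0638] [83. 87. 94.]
scene [231. 315.] 258 zmax 0.067 top [ 0.6763 -0.2108  0.0633] [79. 86. 49.]
top [204. 147.] 76 zmax 0.1 top [0.6703 0.0788 0.0963] [33. 36. 37.]
top [336. 154.] 209 zmax 0.0667 top [ 0.6754 -0.2095  0.063 ] [81. 91. 15.]
top [288. 183.] 233 zmax 0.0536 top [ 0.6001 -0.1026  0.0492] [ 31. 116. 156.]
top [357. 186.] 209 zmax 0.067 top [ 0.6014 -0.2551  0.0629] [86. 90. 99.]
top [217. 219.] 72 zmax 0.0978 top [0.52   0.0436 0.0941] [38. 37. 38.]
top [190. 224.] 151 zmax 0.0992 top [0.5065 0.1035 0.096 ] [26. 27. 29.]
top [296. 240.] 199 zmax 0.0659 top [ 0.4816 -0.1218  0.0625] [113. 118. 129.]
top [359. 247.] 271 zmax 0.0292 top [ 0.4683 -0.2567  0.0249] [102. 108. 118.]
top [269. 275.] 201 zmax 0.0664 top [ 0.4054 -0.0653  0.0628] [ 27.  33. 150.]
```

View pics/c1.png

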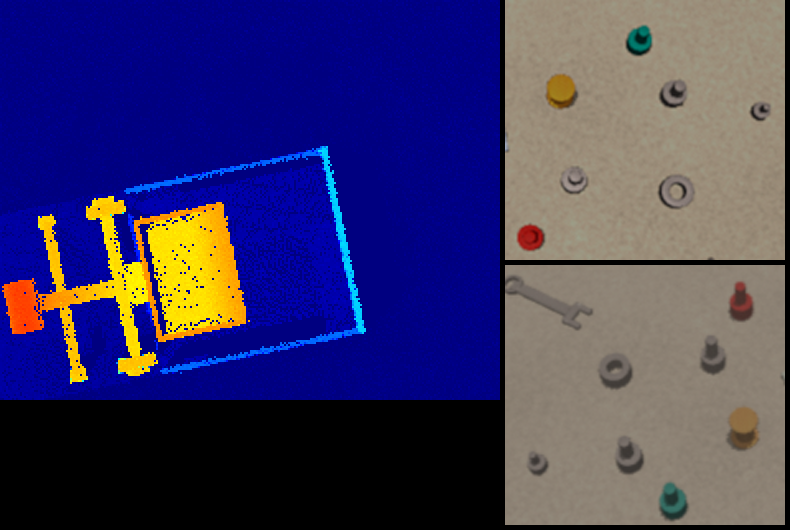

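The crop confirms two plain-grey large plugs (62 mm tall) at world (0.482,-0.122) and (0.602,-0.256). The small plug, ring, spool, red and turquoise parts are clearly different. Next I'll fit the stand's pose.

Run:
```python
from h import *
W=np.concatenate([cloud(n,np.load(f"pics/{n}0.npz")["d"]).reshape(-1,3) for n in("scene","top")])
W=W[np.isfinite(W).all(1)];W=W[(W[:,0]>.3)&(W[:,0]<.7)&(W[:,1]>0)&(W[:,1]<.5)&(W[:,2]<.32)]
yaw=np.radians(102.2)
for it in range(2):
    ex=np.array([np.cos(yaw),np.sin(yaw)]);ey=np.array([-ex[1],ex[0]])
    S=np.c_[W[:,:2]@ex,W[:,:2]@ey,W[:,2]]
    fw=S[(S[:,2]>.088)&(S[:,2]<.106)&(S[:,0]>.3)]
    fw=fw[abs(fw[:,0]-np.median(fw[:,0]))<.008]
    k=np.polyfit(fw[:,1],fw[:,0],1); print("far n",len(fw),"slope",k); yaw-=np.arctan(k[0]) if it==0 else 0
    pr=lambda n,a:print(n,len(a),np.percentile(a,[1,5,50,95,99]).round(4))
    pr("far x",fw[:,0]);pr("far y",fw[:,1])
    xm=np.median(fw[:,0])
    sw=S[(S[:,2]>.06)&(S[:,2]<.073)&(S[:,0]>xm-.19)&(S[:,0]<xm-.02)]
    c=np.median(fw[:,1])
    for s in(-1,1):
        w=sw[(s*(sw[:,1]-c)>.08)]
        pr("side",w[:,1]); print(np.polyfit(w[:,0],w[:,1],1))
    b=S[(S[:,2]>.205)&(S[:,2]<.226)&(S[:,0]>xm-.23)&(S[:,0]<xm-.08)]
    pr("bwall x",b[:,0]);pr("bwall y",b[:,1])
    f=S[(S[:,2]>.188)&(S[:,2]<.200)&(S[:,0]>xm-.2)&(S[:,0]<xm-.08)]
    pr("floor x",f[:,0]);pr("floor y",f[:,1]);pr("floor z",f[:,2])
    u=S[(S[:,2]>.175)&(S[:,2]<.25)&(abs(S[:,1]-c)>.06)&(S[:,0]>xm-.26)&(S[:,0]<xm-.19)]
    pr("upr x",u[:,0]);pr("upr y",u[:,1]);pr("upr z",u[:,2])
    cw=S[(S[:,2]>.23)&(S[:,0]<xm-.29)];pr("cw x",cw[:,0]);pr("cw y",cw[:,1]);pr("cw z",cw[:,2])
print(np.degrees(yaw))
```

```text
return _methods._mean(a, axis=axis, dtype=dtype,
  ret = ret.dtype.type(ret / rcount)
Traceback (most recent call last):
TypeError: expected non-empty vector for x
```

Run:
```python
from h import *
W=np.concatenate([cloud(n,np.load(f"pics/{n}0.npz")["d"]).reshape(-1,3) for n in("scene","top")])
W=W[np.isfinite(W).all(1)];W=W[(W[:,0]>.3)&(W[:,0]<.7)&(W[:,1]>0)&(W[:,1]<.5)&(W[:,2]<.32)]
yaw=np.radians(102.2)
for it in range(2):
    ex=np.array([np.cos(yaw),np.sin(yaw)]);ey=np.array([-ex[1],ex[0]])
    S=np.c_[W[:,:2]@ex,W[:,:2]@ey,W[:,2]]
    fw=S[(S[:,2]>.088)&(S[:,2]<.106)&(S[:,0]>.19)]
    fw=fw[abs(fw[:,0]-np.median(fw[:,0]))<.008]
    k=np.polyfit(fw[:,1],fw[:,0],1); print("far n",len(fw),"slope",k)
    if it==0: yaw-=np.arctan(k[0]); continue
    def pr(n,a):
        if len(a):print(n,len(a),np.percentile(a,[1,5,50,95,99]).round(4))
    pr("far x",fw[:,0]);pr("far y",fw[:,1])
    xm=np.median(fw[:,0])
    sw=S[(S[:,2]>.06)&(S[:,2]<.073)&(S[:,0]>xm-.19)&(S[:,0]<xm-.02)]
    c=(fw[:,1].max()+fw[:,1].min())/2
    for s in(-1,1):
        w=sw[(s*(sw[:,1]-c)>.08)]
        if len(w):pr("side",w[:,1]); print(np.polyfit(w[:,0],w[:,1],1))
    b=S[(S[:,2]>.208)&(S[:,2]<.226)&(S[:,0]>xm-.23)&(S[:,0]<xm-.145)]
    pr("bwall x",b[:,0]);pr("bwall y",b[:,1])
    f=S[(S[:,2]>.19)&(S[:,2]<.198)&(S[:,0]>xm-.2)&(S[:,0]<xm-.08)]
    pr("floor x",f[:,0]);pr("floor y",f[:,1]);pr("floor z",f[:,2])
    u=S[(S[:,2]>.175)&(S[:,2]<.25)&(abs(S[:,1]-c)>.066)&(S[:,0]>xm-.27)&(S[:,0]<xm-.19)]
    pr("upr x",u[:,0]);pr("upr y",u[:,1]);pr("upr z",u[:,2])
    cw=S[(S[:,2]>.225)&(S[:,0]<xm-.29)];pr("cw x",cw[:,0]);pr("cw y",cw[:,1]);pr("cw z",cw[:,2])
print(np.degrees(yaw))
```

```text
far n 786 slope [0.00676306 0.22487235]
far n 786 slope [5.95969448e-06 2.24870777e-01]
far x 786 [0.2215 0.2225 0.2246 0.2279 0.2287]
far y 786 [-0.6916 -0.6839 -0.6008 -0.5146 -0.5072]
side 333 [-0.6935 -0.6931 -0.6913 -0.6885 -0.6873]
[-6.34632081e-04 -6.90889285e-01]
side 268 [-0.5097 -0.5094 -0.5068 -0.5051 -0.5044]
[-0.00150211 -0.50681222]
bwall x 895 [0.0236 0.0244 0.0277 0.0738 0.0784]
bwall y 895 [-0.6603 -0.6596 -0.6037 -0.5382 -0.5372]
floor x 2810 [0.025  0.0345 0.06   0.0836 0.0886]
floor y 2810 [-0.659  -0.6524 -0.5988 -0.5483 -0.5384]
floor z 2810 [0.1915 0.1929 0.1954 0.1976 0.1979]
upr x 1000 [-0.0195 -0.0188 -0.004   0.0147  0.0168]
upr y 1000 [-0.6877 -0.6866 -0.6703 -0.5122 -0.51  ]
upr z 1000 [0.1762 0.1794 0.2009 0.2061 0.2073]
cw x 1035 [-0.1166 -0.1158 -0.1031 -0.0871 -0.0826]
cw y 1035 [-0.6238 -0.6226 -0.599  -0.5746 -0.5737]
cw z 1035 [0.2259 0.2279 0.2402 0.2444 0.2456]
101.81251088513916
```

```bash
cat >> h.py <<'E'
from scipy.spatial.transform import Rotation as R
ex=np.array([-.2047,.9788,0]);ey=np.array([-.9788,-.2047,0]);O=np.array([.5864,.1214,0])
def st(x,y,z): return O+x*ex+y*ey+np.array([0,0,z])
def goal(p,yaw=101.8):
    o=get_obs();r=R.from_quat(o["orientation"]);d=r.inv().apply(np.array(p)-o["tool_pos"])*100
    g=R.from_euler("z",yaw,degrees=True)*R.from_euler("x",180,degrees=True)
    print("t",round(o["clock"],2),"pos",np.round(o["tool_pos"],4),"tool cm",d.round(2),"rows",round(np.linalg.norm(d)/6.25,1),"rot deg",np.degrees((r.inv()*g).as_rotvec()).round(1),"gap",round(float(o["finger_gap"]),2),"grip",np.round(o["grasp_force"],1),"F",np.round(o["contact_force"],1))
A=np.array([.4818,-.1222,0]);B=np.array([.6017,-.2557,0])
E
echo
```

Request:
jog_arm([
  {"delta_pos": [0, 0, 0], "angular": [0, 0, -9.8], "claw": 0.6},
  {"delta_pos": [0, 0, 0], "angular": [0, 0, -9.8], "claw": 0.6},
  {"delta_pos": [0, 0, 0], "angular": [0, 0, -9.8], "claw": 0.6},
  {"delta_pos": [0, 0, 0], "angular": [0, 0, -9.8], "claw": 0.6},
  {"delta_pos": [0, 0, 0], "angular": [0, 0, -9.8], "claw": 0.6},
], newtons=50)

```text
clock: 0.72
tool_pos: [0.1514, -0.6062, 0.2308]
orientation: [0.851, 0.525, 0.0, -0.0]
contact_force: [0.1, -0.0, -0.2]
finger_gap: 0.6
grasp_force: 0.0
```

Request:
jog_arm([
  {"delta_pos": [0, 0, 0], "angular": [0, 0, -9.7], "claw": 0.6},
  {"delta_pos": [0, 0, 0], "angular": [0, 0, -9.7], "claw": 0.6},
  {"delta_pos": [0, 0, 0], "angular": [0, 0, -9.7], "claw": 0.6},
  {"delta_pos": [0, 0, 0], "angular": [0, 0, -9.7], "claw": 0.6},
])

```text
clock: 1.23
tool_pos: [0.1514, -0.6062, 0.2308]
orientation: [0.628, 0.778, 0.0, -0.0]
contact_force: [-0.3, 0.4, -0.1]
finger_gap: 0.601
grasp_force: 0.0
```

```bash
python3 -c "
from h import *
goal(A+[0,0,.14]);print(get_obs()['q'])"
```

```text
t 1.23 pos [ 0.1514 -0.6062  0.2308] tool cm [40.35 42.49  9.11] rows 9.5 rot deg [-0.  -0.   0.3] gap 0.6 grip 0.0 F [-0.3  0.4 -0.1]
[ 1.46384793  0.34670197 -0.27183719  1.4507016   0.09340229  1.35771937
  1.39954916]
```

Request:
jog_arm([
  {"delta_pos": [4, 4.2, 0.7], "claw": 0.6},
  {"delta_pos": [4, 4.2, 0.7], "claw": 0.6},
  {"delta_pos": [4, 4.2, 0.7], "claw": 0.6},
  {"delta_pos": [4, 4.2, 0.7], "claw": 0.6},
  {"delta_pos": [4, 4.2, 0.7], "claw": 0.6},
])

```text
invalid input at $.series[0]: expected keys delta_pos, angular, claw
```

Request:
jog_arm([
  {"delta_pos": [4, 4.2, 0.7], "claw": 0.6},
  {"delta_pos": [4, 4.2, 0.7], "claw": 0.6},
  {"delta_pos": [4, 4.2, 0.7], "claw": 0.6},
  {"delta_pos": [4, 4.2, 0.7], "claw": 0.6},
  {"delta_pos": [3, 3, 0.7], "claw": 0.6},
])

```text
invalid input at $.series[0]: expected keys delta_pos, angular, claw
```

```bash
python3 -c "
from h import *
goal(A+[0,0,.032])"
```

```text
t 1.23 pos [ 0.1514 -0.6062  0.2308] tool cm [40.34 42.49 19.91] rows 9.9 rot deg [-0.  -0.   0.3] gap 0.6 grip 0.0 F [-0.3  0.4 -0.1]
```

Request:
jog_arm([
  {"delta_pos": [4, 4.2, 0.7], "angular": [0, 0, 0], "claw": 0.6},
  {"delta_pos": [4, 4.2, 0.7], "angular": [0, 0, 0], "claw": 0.6},
  {"delta_pos": [4, 4.2, 0.7], "angular": [0, 0, 0], "claw": 0.6},
  {"delta_pos": [4, 4.2, 0.7], "angular": [0, 0, 0], "claw": 0.6},
  {"delta_pos": [4, 4.2, 0.7], "angular": [0, 0, 0], "claw": 0.6},
])

```text
clock: 1.85
tool_pos: [0.3167, -0.3658, 0.1959]
orientation: [0.631, 0.776, -0.0, -0.0]
contact_force: [0.1, -0.6, 0.7]
finger_gap: 0.596
grasp_force: 0.0
```

Request:
jog_arm([
  {"delta_pos": [4, 4.2, 0.7], "angular": [0, 0, 0], "claw": 0.6},
  {"delta_pos": [4, 4.2, 0.7], "angular": [0, 0, 0], "claw": 0.6},
  {"delta_pos": [4, 4.2, 0.7], "angular": [0, 0, 0], "claw": 0.6},
  {"delta_pos": [4, 4.2, 0.7], "angular": [0, 0, 0], "claw": 0.6},
  {"delta_pos": [3, 3, 0.7], "angular": [0, 0, 0], "claw": 0.6},
])

```text
clock: 2.48
tool_pos: [0.4718, -0.1387, 0.1611]
orientation: [0.63, 0.777, 0.0, 0.0]
contact_force: [0.4, 0.0, -0.7]
finger_gap: 0.603
grasp_force: 0.0
```

```bash
python3 -c "
from h import *
goal(A+[0,0,.032])"
```

```text
t 2.48 pos [ 0.4718 -0.1387  0.1611] tool cm [ 1.4   1.31 12.91] rows 2.1 rot deg [ 0.  -0.   0.1] gap 0.6 grip 0.0 F [ 0.4  0.  -0.7]
```

Request:
jog_arm([
  {"delta_pos": [1.4, 1.3, 3], "angular": [0, 0, 0], "claw": 0.6},
  {"delta_pos": [0, 0, 4], "angular": [0, 0, 0], "claw": 0.6},
  {"delta_pos": [0, 0, 4], "angular": [0, 0, 0], "claw": 0.6},
  {"delta_pos": [0, 0, 1.9], "angular": [0, 0, 0], "claw": 0.6},
  {"delta_pos": [0, 0, 0], "angular": [0, 0, 0], "claw": 0},
])

```text
clock: 3.1
tool_pos: [0.4802, -0.1244, 0.0317]
orientation: [0.63, 0.776, -0.0, -0.001]
contact_force: [-0.5, -0.9, 0.4]
finger_gap: 0.403
grasp_force: 0.0
```

Request:
jog_arm([
  {"delta_pos": [0, 0, 0], "angular": [0, 0, 0], "claw": 0},
  {"delta_pos": [0, 0, 0], "angular": [0, 0, 0], "claw": 0},
  {"delta_pos": [0, 0, 0], "angular": [0, 0, 0], "claw": 0},
])

```text
clock: 3.48
tool_pos: [0.4818, -0.125, 0.0337]
orientation: [0.631, 0.776, 0.0, 0.001]
contact_force: [-2.0, 1.6, 7.2]
finger_gap: 0.169
grasp_force: 49.3
```

Request:
jog_arm([
  {"delta_pos": [0, 0, -2], "angular": [0, 0, 0], "claw": 0},
  {"delta_pos": [0, 0, -5], "angular": [0, 0, 0], "claw": 0},
  {"delta_pos": [0, 0, -5], "angular": [0, 0, 0], "claw": 0},
])

```text
clock: 3.85
tool_pos: [0.4805, -0.1246, 0.154]
orientation: [0.63, 0.776, -0.0, -0.0]
contact_force: [0.7, 0.1, -1.7]
finger_gap: 0.168
grasp_force: 49.0
```

Run:
```python
from h import *
p,d=cams.camera("scene");t,d=cams.camera("top")
o=get_obs();g=np.array(o["tool_pos"])
f=lambda im,n:cv2.resize(cv2.getRectSubPix(im,(130,170),tuple(map(float,proj(n,g)))),(390,510))
cv2.imwrite("pics/g1.png",np.hstack([f(p,"scene"),f(t,"top")]))
goal(st(.055,.030,.34))
```

```text
t 3.95 pos [ 0.4837 -0.1251  0.1578] tool cm [ 27.43  12.24 -18.27] rows 5.6 rot deg [0.4 0.3 0. ] gap 0.17 grip 49.3 F [ 0.4 -0.3 -3.1]
```

View pics/g1.png

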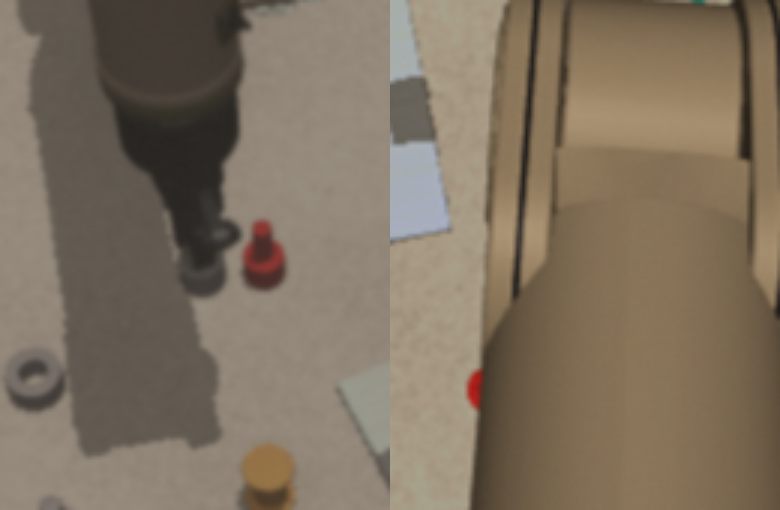

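The scene crop shows the grey foot hanging under the fingers at (200,260), with the red look-alike still standing at (262,250). The grasp is good, so I'll carry it over the bucket.

Request:
jog_arm([
  {"delta_pos": [0, 0, -6], "angular": [0, 0, 0], "claw": 0},
  {"delta_pos": [2, 1, -5.5], "angular": [0, 0, 0], "claw": 0},
  {"delta_pos": [3, 1.5, -5], "angular": [0, 0, 0], "claw": 0},
  {"delta_pos": [4.5, 2, -1.8], "angular": [0, 0, 0], "claw": 0},
  {"delta_pos": [4.5, 2, 0], "angular": [0, 0, 0], "claw": 0},
])

```text
clock: 4.58
tool_pos: [0.5164, 0.0269, 0.3367]
orientation: [0.631, 0.776, 0.001, 0.001]
contact_force: [0.0, -0.0, -1.9]
finger_gap: 0.17
grasp_force: 49.6
```

Request:
jog_arm([
  {"delta_pos": [4.5, 2, 0], "angular": [0, 0, 0], "claw": 0},
  {"delta_pos": [4.5, 2, 0], "angular": [0, 0, 0], "claw": 0},
  {"delta_pos": [3, 1.2, 0], "angular": [0, 0, 0], "claw": 0},
  {"delta_pos": [1.4, 0.5, 0], "angular": [0, 0, 0], "claw": 0},
  {"delta_pos": [0, 0, 0], "angular": [0, 0, 0], "claw": 0},
])

```text
clock: 5.2
tool_pos: [0.5438, 0.1688, 0.3349]
orientation: [0.63, 0.777, -0.0, -0.0]
contact_force: [-0.1, -0.7, -1.9]
finger_gap: 0.171
grasp_force: 49.6
```

Run:
```python
from h import *
goal(st(.055,.030,.229))
```

```text
t 5.2 pos [0.5438 0.1688 0.3349] tool cm [-1.000e-02  2.000e-01  1.059e+01] rows 1.7 rot deg [-0.  -0.   0.1] gap 0.17 grip 49.6 F [-0.1 -0.7 -1.9]
```

Request:
jog_arm([
  {"delta_pos": [0, 0.2, 4], "angular": [0, 0, 0], "claw": 0},
  {"delta_pos": [0, 0, 4], "angular": [0, 0, 0], "claw": 0},
  {"delta_pos": [0, 0, 2], "angular": [0, 0, 0], "claw": 0},
  {"delta_pos": [0, 0, 0], "angular": [0, 0, 0], "claw": 0},
  {"delta_pos": [0, 0, 0], "angular": [0, 0, 0], "claw": 0},
])

```text
clock: 5.82
tool_pos: [0.5467, 0.1689, 0.2369]
orientation: [0.631, 0.776, 0.001, 0.001]
contact_force: [-0.4, -0.3, -1.4]
finger_gap: 0.167
grasp_force: 49.5
```

Run:
```python
from h import *
goal(st(.055,.030,.229))
```

```text
t 5.83 pos [0.5467 0.1689 0.2369] tool cm [ 0.04 -0.09  0.79] rows 0.1 rot deg [ 0.1  0.  -0. ] gap 0.17 grip 49.5 F [-0.4 -0.3 -1.4]
```

Lower in small steps until it touches.

Request:
jog_arm([
  {"delta_pos": [0, 0, 0.5], "angular": [0, 0, 0], "claw": 0},
  {"delta_pos": [0, 0, 0.2], "angular": [0, 0, 0], "claw": 0},
  {"delta_pos": [0, 0, 0], "angular": [0, 0, 0], "claw": 0},
])

```text
clock: 6.2
tool_pos: [0.5459, 0.169, 0.2283]
orientation: [0.63, 0.776, -0.0, 0.0]
contact_force: [-0.5, 0.4, -2.4]
finger_gap: 0.168
grasp_force: 49.5
```

Request:
jog_arm([
  {"delta_pos": [0, 0, 0.1], "angular": [0, 0, 0], "claw": 0},
  {"delta_pos": [0, 0, 0], "angular": [0, 0, 0], "claw": 0},
])

```text
clock: 6.45
tool_pos: [0.5461, 0.1691, 0.2277]
orientation: [0.63, 0.776, 0.0, 0.0]
contact_force: [-1.8, 0.1, 1.6]
finger_gap: 0.164
grasp_force: 49.8
```

Request:
jog_arm([
  {"delta_pos": [0, 0, 0], "angular": [0, 0, 0], "claw": 0.45},
  {"delta_pos": [0, 0, 0], "angular": [0, 0, 0], "claw": 0.45},
  {"delta_pos": [0, 0, -1], "angular": [0, 0, 0], "claw": 0.45},
  {"delta_pos": [0, 0, -4], "angular": [0, 0, 0], "claw": 0.45},
  {"delta_pos": [0, 0, -6], "angular": [0, 0, 0], "claw": 0.6},
])

```text
clock: 7.08
tool_pos: [0.5454, 0.1685, 0.3381]
orientation: [0.63, 0.776, -0.001, -0.001]
contact_force: [1.3, -0.5, 0.4]
finger_gap: 0.603
grasp_force: 0.0
```

Run:
```python
from h import *
p,d=cams.camera("scene")
np.savez("pics/s2.npz",p=p,d=d)
cv2.imwrite("pics/s2.png",cv2.resize(p[120:320,290:510],None,fx=2.5,fy=2.5))
goal(B+[0,0,.16])
goal(B+[0,0,.033])
```

```text
t 7.12 pos [0.5471 0.17   0.3471] tool cm [-42.79  -3.54  18.66] rows 7.5 rot deg [ 0.5 -0.   0. ] gap 0.61 grip 0.0 F [-0.3 -0.   6.9]
t 7.12 pos [0.5471 0.17   0.3471] tool cm [-42.8   -3.64  31.36] rows 8.5 rot deg [ 0.5 -0.   0. ] gap 0.61 grip 0.0 F [-0.3 -0.   6.9]
```

View pics/s2.png

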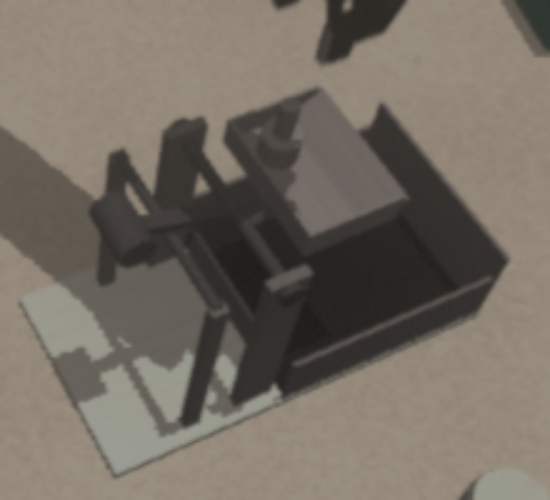

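Plug A stands on the bucket floor at crop pixel (280,145), its shadow across the floor, and the bucket is still upright. Next is plug B.

Request:
jog_arm([
  {"delta_pos": [-5.5, -0.5, 0], "angular": [0, 0, 0], "claw": 0.6},
  {"delta_pos": [-5.5, -0.5, 0], "angular": [0, 0, 0], "claw": 0.6},
  {"delta_pos": [-5.5, -0.5, 0], "angular": [0, 0, 0], "claw": 0.6},
  {"delta_pos": [-5.5, -0.5, 2], "angular": [0, 0, 0], "claw": 0.6},
  {"delta_pos": [-5, -0.5, 3], "angular": [0, 0, 0], "claw": 0.6},
])

```text
clock: 7.75
tool_pos: [0.5774, -0.1027, 0.2883]
orientation: [0.631, 0.776, 0.001, 0.001]
contact_force: [0.7, 0.9, -0.8]
finger_gap: 0.601
grasp_force: 0.0
```

Request:
jog_arm([
  {"delta_pos": [-5, -0.5, 3], "angular": [0, 0, 0], "claw": 0.6},
  {"delta_pos": [-5, -0.5, 3], "angular": [0, 0, 0], "claw": 0.6},
  {"delta_pos": [-4, 0, 4], "angular": [0, 0, 0], "claw": 0.6},
  {"delta_pos": [-1.8, 0, 3.5], "angular": [0, 0, 0], "claw": 0.6},
  {"delta_pos": [0, 0, 0], "angular": [0, 0, 0], "claw": 0.6},
])

```text
clock: 8.38
tool_pos: [0.5979, -0.2584, 0.15]
orientation: [0.631, 0.775, -0.001, -0.002]
contact_force: [-0.7, 0.3, 0.3]
finger_gap: 0.598
grasp_force: 0.0
```

Run:
```python
from h import *
goal(B+[0,0,.033])
```

```text
t 8.38 pos [ 0.5979 -0.2584  0.15  ] tool cm [ 0.16  0.47 11.69] rows 1.9 rot deg [-0.2 -0.2 -0.1] gap 0.6 grip 0.0 F [-0.7  0.3  0.3]
```

Request:
jog_arm([
  {"delta_pos": [0.1, 0.4, 3], "angular": [0, 0, 0], "claw": 0.6},
  {"delta_pos": [0, 0, 4], "angular": [0, 0, 0], "claw": 0.6},
  {"delta_pos": [0, 0, 3], "angular": [0, 0, 0], "claw": 0.6},
  {"delta_pos": [0, 0, 1.6], "angular": [0, 0, 0], "claw": 0.6},
  {"delta_pos": [0, 0, 0], "angular": [0, 0, 0], "claw": 0},
])

```text
clock: 9.0
tool_pos: [0.6036, -0.2547, 0.0371]
orientation: [0.63, 0.776, 0.0, 0.0]
contact_force: [-1.1, 0.1, 0.4]
finger_gap: 0.398
grasp_force: 0.0
```

Request:
jog_arm([
  {"delta_pos": [0, 0, 0], "angular": [0, 0, 0], "claw": 0},
  {"delta_pos": [0, 0, 0], "angular": [0, 0, 0], "claw": 0},
  {"delta_pos": [0, 0, 0], "angular": [0, 0, 0], "claw": 0},
  {"delta_pos": [0, 0, 0], "angular": [0, 0, 0], "claw": 0},
])

```text
clock: 9.5
tool_pos: [0.6041, -0.2555, 0.0381]
orientation: [0.631, 0.776, 0.0, 0.001]
contact_force: [-1.1, 0.5, 6.3]
finger_gap: 0.166
grasp_force: 49.3
```

Request:
jog_arm([
  {"delta_pos": [0, 0, -2], "angular": [0, 0, 0], "claw": 0},
  {"delta_pos": [0, 0, -5], "angular": [0, 0, 0], "claw": 0},
  {"delta_pos": [0, 0, -5], "angular": [0, 0, 0], "claw": 0},
  {"delta_pos": [0, 0, -6], "angular": [0, 0, 0], "claw": 0},
  {"delta_pos": [0, 0, -6], "angular": [0, 0, 0], "claw": 0},
])

```text
clock: 10.12
tool_pos: [0.6027, -0.2551, 0.2797]
orientation: [0.63, 0.776, 0.0, 0.0]
contact_force: [1.5, -1.0, -2.6]
finger_gap: 0.167
grasp_force: 49.0
```

Run:
```python
from h import *
goal(st(.055,-.030,.34))
```

```text
t 10.12 pos [ 0.6027 -0.2551  0.2797] tool cm [42.67  9.14 -6.05] rows 7.0 rot deg [0. 0. 0.] gap 0.17 grip 49.0 F [ 1.5 -1.  -2.6]
```

Request:
jog_arm([
  {"delta_pos": [3, 0.5, -4], "angular": [0, 0, 0], "claw": 0},
  {"delta_pos": [5, 1, -2], "angular": [0, 0, 0], "claw": 0},
  {"delta_pos": [5.5, 1.2, 0], "angular": [0, 0, 0], "claw": 0},
  {"delta_pos": [5.5, 1.2, 0], "angular": [0, 0, 0], "claw": 0},
  {"delta_pos": [5.5, 1.2, 0], "angular": [0, 0, 0], "claw": 0},
])

```text
clock: 10.75
tool_pos: [0.6022, -0.0031, 0.3377]
orientation: [0.63, 0.776, 0.0, 0.001]
contact_force: [1.3, 0.2, -2.1]
finger_gap: 0.17
grasp_force: 49.0
```

Request:
jog_arm([
  {"delta_pos": [5.5, 1.2, 0], "angular": [0, 0, 0], "claw": 0},
  {"delta_pos": [5.5, 1.2, 0], "angular": [0, 0, 0], "claw": 0},
  {"delta_pos": [4, 1, 0], "angular": [0, 0, 0], "claw": 0},
  {"delta_pos": [3, 0.6, 0], "angular": [0, 0, 0], "claw": 0},
  {"delta_pos": [0, 0, 0], "angular": [0, 0, 0], "claw": 0},
])

```text
clock: 11.38
tool_pos: [0.6037, 0.1828, 0.3375]
orientation: [0.628, 0.778, 0.001, -0.0]
contact_force: [-0.2, -0.2, -2.1]
finger_gap: 0.167
grasp_force: 49.1
```

Run:
```python
from h import *
goal(st(.055,-.030,.233))
```

```text
t 11.38 pos [0.6037 0.1828 0.3375] tool cm [-0.17  0.05 10.45] rows 1.7 rot deg [ 0.  -0.1  0.3] gap 0.17 grip 49.1 F [-0.2 -0.2 -2.1]
```

Request:
jog_arm([
  {"delta_pos": [-0.2, 0, 4], "angular": [0, 0, 0], "claw": 0},
  {"delta_pos": [0, 0, 4], "angular": [0, 0, 0], "claw": 0},
  {"delta_pos": [0, 0, 1.7], "angular": [0, 0, 0], "claw": 0},
  {"delta_pos": [0, 0, 0], "angular": [0, 0, 0], "claw": 0},
  {"delta_pos": [0, 0, 0], "angular": [0, 0, 0], "claw": 0},
])

```text
clock: 12.0
tool_pos: [0.6061, 0.1776, 0.2412]
orientation: [0.631, 0.776, 0.001, 0.001]
contact_force: [0.8, 0.4, -2.9]
finger_gap: 0.165
grasp_force: 49.1
```

Run:
```python
from h import *
goal(st(.055,-.030,.232))
```

```text
t 12.0 pos [0.6061 0.1776 0.2412] tool cm [ 0.41 -0.09  0.92] rows 0.2 rot deg [ 0.1 -0.   0. ] gap 0.16 grip 49.1 F [ 0.8  0.4 -2.9]
```

Request:
jog_arm([
  {"delta_pos": [0.2, 0, 0.4], "angular": [0, 0, 0], "claw": 0},
  {"delta_pos": [0, 0, 0.2], "angular": [0, 0, 0], "claw": 0},
  {"delta_pos": [0, 0, 0], "angular": [0, 0, 0], "claw": 0},
])

```text
clock: 12.38
tool_pos: [0.6051, 0.1793, 0.2333]
orientation: [0.63, 0.776, -0.0, 0.0]
contact_force: [0.3, -0.4, -2.3]
finger_gap: 0.166
grasp_force: 49.1
```

Run:
```python
from h import *
goal(st(.055,-.030,.232))
```

```text
t 12.38 pos [0.6051 0.1793 0.2333] tool cm [ 0.21 -0.01  0.13] rows 0.0 rot deg [-0.  0.  0.] gap 0.17 grip 49.1 F [ 0.3 -0.4 -2.3]
```

Request:
jog_arm([
  {"delta_pos": [0.2, 0, 0.1], "angular": [0, 0, 0], "claw": 0},
  {"delta_pos": [0, 0, 0], "angular": [0, 0, 0], "claw": 0},
])

```text
clock: 12.62
tool_pos: [0.6047, 0.1814, 0.2323]
orientation: [0.63, 0.776, 0.0, 0.0]
contact_force: [0.1, -0.2, -3.1]
finger_gap: 0.163
grasp_force: 49.2
```

Request:
jog_arm([
  {"delta_pos": [0, 0, 0.1], "angular": [0, 0, 0], "claw": 0},
  {"delta_pos": [0, 0, 0], "angular": [0, 0, 0], "claw": 0},
])

```text
clock: 12.88
tool_pos: [0.6047, 0.1814, 0.2313]
orientation: [0.63, 0.776, 0.0, 0.0]
contact_force: [0.1, 1.5, -1.3]
finger_gap: 0.161
grasp_force: 49.2
```

Request:
jog_arm([
  {"delta_pos": [0, 0, 0], "angular": [0, 0, 0], "claw": 0.45},
  {"delta_pos": [0, 0, -1.5], "angular": [0, 0, 0], "claw": 0.45},
  {"delta_pos": [0, 0, -6], "angular": [0, 0, 0], "claw": 0.45},
  {"delta_pos": [0, 0, -6], "angular": [0, 0, 0], "claw": 0.45},
  {"delta_pos": [0, 0, -5], "angular": [0, 0, 0], "claw": 0.45},
])

```text
clock: 13.5
tool_pos: [0.6044, 0.1812, 0.4203]
orientation: [0.631, 0.776, 0.001, 0.001]
contact_force: [1.0, 0.4, 0.1]
finger_gap: 0.448
grasp_force: 0.0
```

Request:
jog_arm([
  {"delta_pos": [0, 0, 0], "angular": [0, 0, 0], "claw": 0},
  {"delta_pos": [0, 0, 0], "angular": [0, 0, 0], "claw": 0},
  {"delta_pos": [0, 0, 0], "angular": [0, 0, 0], "claw": 0},
  {"delta_pos": [0, 0, 0], "angular": [0, 0, 0], "claw": 0},
  {"delta_pos": [0, 0, 0], "angular": [0, 0, 0], "claw": 0},
])

```text
clock: 14.12
tool_pos: [0.6046, 0.181, 0.4159]
orientation: [0.631, 0.776, -0.0, -0.0]
contact_force: [-0.9, -0.3, 0.1]
finger_gap: 0.001
grasp_force: 0.0
```

Run:
```python
from h import *
p,d=cams.camera("scene")
np.savez("pics/s3.npz",p=p,d=d)
cv2.imwrite("pics/s3.png",cv2.resize(p[100:320,270:510],None,fx=2.5,fy=2.5))
goal(st(.09,0,.40))
```

```text
t 14.18 pos [0.6047 0.1811 0.416 ] tool cm [ 3.53 -3.01  1.6 ] rows 0.8 rot deg [-0.  0.  0.] gap 0.0 grip 0.0 F [ 0.4  0.3 -0.4]
```

View pics/s3.png

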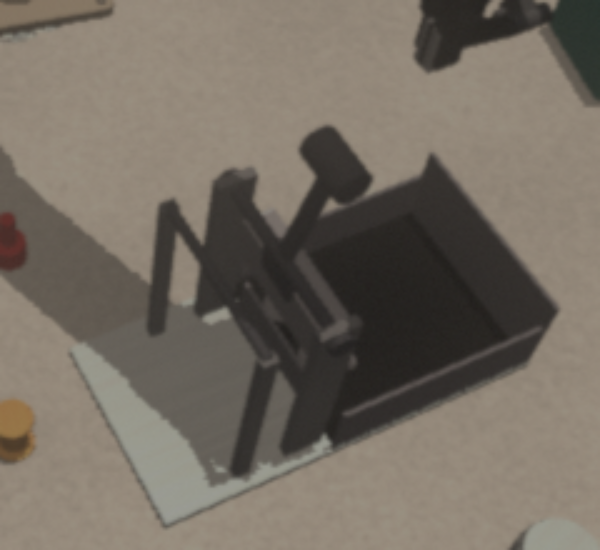

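The bucket has tipped and the counterweight is raised at crop pixel (335,165). The plugs can't be seen in the shadow, so I'll look in the tray by depth.

Run:
```python
from h import *
p2,d2=cams.camera("top");z=np.load("pics/s3.npz")
for n,p,d in(("scene",z["p"],z["d"]),("top",p2,d2)):
    W=cloud(n,d);q=W-O;S=np.stack([q@ex,q@ey,W[...,2]],-1)
    m=((S[...,0]>.03)&(S[...,0]<.22)&(abs(S[...,1])<.086)&(S[...,2]>.02)&(S[...,2]<.1)).astype(np.uint8)
    k,l,s,c=cv2.connectedComponentsWithStats(m)
    for a in range(1,k):
        if s[a,4]>8: v=S[l==a];print(n,c[a].round(),s[a,4],v.min(0).round(3),v.max(0).round(3))
    cw=S[(S[...,2]>.25)&(S[...,2]<.315)&(abs(S[...,1])<.06)&(abs(S[...,0])<.08)]
    if len(cw):print(n,"cw",np.percentile(cw,[2,50,98],axis=0).round(3))
im=np.hstack([cv2.resize(cv2.convertScaleAbs(z["p"][160:280,350:500],alpha=3.5),(390,312)),cv2.resize(cv2.convertScaleAbs(p2[120:260,50:225],alpha=3.5),(390,312))])
cv2.imwrite("pics/s4.png",im)
```

```text
scene [410. 245.] 12 [ 0.072 -0.038  0.025] [ 0.082 -0.027  0.032]
scene cw [[ 0.011 -0.025  0.253]
 [ 0.019 -0.005  0.304]
 [ 0.038  0.023  0.312]]
top [151. 182.] 70 [ 0.056 -0.042  0.021] [ 0.085 -0.016  0.068]
top [156. 209.] 58 [0.054 0.019 0.02 ] [0.079 0.043 0.065]
top cw [[ 0.012 -0.023  0.256]
 [ 0.023  0.004  0.306]
 [ 0.041  0.025  0.311]]
```

View pics/s4.png

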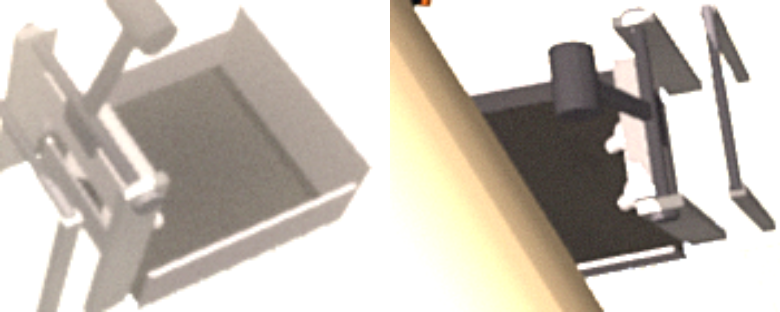

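Both plugs are in the tray in front of the bucket, at stand x about 70 mm and y ±30 mm, and clear of the lip's swing. I'll go beside the raised counterweight on its +x side with shut fingers.

Request:
jog_arm([
  {"delta_pos": [3.6, -3, 0], "angular": [0, 0, 0], "claw": 0},
  {"delta_pos": [0, 0, 5], "angular": [0, 0, 0], "claw": 0},
  {"delta_pos": [0, 0, 5], "angular": [0, 0, 0], "claw": 0},
  {"delta_pos": [0, 0, 4], "angular": [0, 0, 0], "claw": 0},
  {"delta_pos": [0, 0, 0], "angular": [0, 0, 0], "claw": 0},
])

```text
clock: 14.85
tool_pos: [0.5669, 0.2092, 0.2739]
orientation: [0.631, 0.776, -0.002, -0.001]
contact_force: [-0.7, 0.1, 0.7]
finger_gap: -0.0
grasp_force: 0.0
```

Run:
```python
from h import *
goal(st(.09,0,.275));goal(st(-.04,0,.275))
```

```text
t 14.85 pos [0.5669 0.2092 0.2739] tool cm [ 0.01  0.11 -0.11] rows 0.0 rot deg [-0.3  0.1  0. ] gap -0.0 grip 0.0 F [-0.7  0.1  0.7]
t 14.85 pos [0.5669 0.2092 0.2739] tool cm [-12.99   0.11  -0.1 ] rows 2.1 rot deg [-0.3  0.1  0. ] gap -0.0 grip 0.0 F [-0.7  0.1  0.7]
```

Request:
jog_arm([
  {"delta_pos": [-1.5, 0, 0], "angular": [0, 0, 0], "claw": 0},
  {"delta_pos": [-1.5, 0, 0], "angular": [0, 0, 0], "claw": 0},
  {"delta_pos": [-1, 0, 0], "angular": [0, 0, 0], "claw": 0},
  {"delta_pos": [-1, 0, 0], "angular": [0, 0, 0], "claw": 0},
  {"delta_pos": [-1, 0, 0], "angular": [0, 0, 0], "claw": 0},
])

```text
clock: 15.48
tool_pos: [0.5804, 0.1511, 0.2765]
orientation: [0.63, 0.776, 0.0, 0.0]
contact_force: [0.7, 0.5, 1.4]
finger_gap: 0.001
grasp_force: 0.4
```

Request:
jog_arm([
  {"delta_pos": [-1, 0, 0], "angular": [0, 0, 0], "claw": 0},
  {"delta_pos": [-1, 0, 0], "angular": [0, 0, 0], "claw": 0},
  {"delta_pos": [-1, 0, 0], "angular": [0, 0, 0], "claw": 0},
  {"delta_pos": [-1, 0, 0], "angular": [0, 0, 0], "claw": 0},
  {"delta_pos": [-1, 0, 0], "angular": [0, 0, 0], "claw": 0},
])

```text
clock: 16.1
tool_pos: [0.5907, 0.1018, 0.2763]
orientation: [0.631, 0.776, -0.0, 0.0]
contact_force: [-0.2, 0.4, 0.1]
finger_gap: 0.003
grasp_force: 0.0
```

Request:
jog_arm([
  {"delta_pos": [-1, 0, 0], "angular": [0, 0, 0], "claw": 0},
  {"delta_pos": [-1, 0, 0], "angular": [0, 0, 0], "claw": 0},
  {"delta_pos": [-0.5, 0, 0], "angular": [0, 0, 0], "claw": 0},
  {"delta_pos": [0, 0, 0], "angular": [0, 0, 0], "claw": 0},
  {"delta_pos": [0, 0, 0], "angular": [0, 0, 0], "claw": 0},
])

```text
clock: 16.73
tool_pos: [0.5955, 0.0786, 0.2764]
orientation: [0.63, 0.776, 0.0, -0.0]
contact_force: [-0.3, 0.7, -0.2]
finger_gap: 0.001
grasp_force: 0.0
```

Request:
jog_arm([
  {"delta_pos": [0, 0, -4], "angular": [0, 0, 0], "claw": 0},
  {"delta_pos": [0, 0, -6], "angular": [0, 0, 0], "claw": 0},
  {"delta_pos": [-5, 0, 0], "angular": [0, 0, 0], "claw": 0},
  {"delta_pos": [-6, 0, 0], "angular": [0, 0, 0], "claw": 0},
  {"delta_pos": [-6, 0, 0], "angular": [0, 0, 0], "claw": 0},
])

```text
clock: 17.35
tool_pos: [0.6307, -0.0893, 0.3766]
orientation: [0.63, 0.777, 0.0, 0.0]
contact_force: [0.8, -0.1, -0.2]
finger_gap: -0.003
grasp_force: 0.0
```

Request:
jog_arm([
  {"delta_pos": [-6, 0, 0], "angular": [0, 0, 0], "claw": 0},
  {"delta_pos": [-6, 0, 0], "angular": [0, 0, 0], "claw": 0},
  {"delta_pos": [-4, 0, 0], "angular": [0, 0, 0], "claw": 0},
  {"delta_pos": [0, 0, 0], "angular": [0, 0, 0], "claw": 0},
])

```text
clock: 17.85
tool_pos: [0.6632, -0.2483, 0.3749]
orientation: [0.632, 0.775, -0.0, -0.001]
contact_force: [0.2, 1.1, -0.8]
finger_gap: 0.001
grasp_force: 0.0
```

Run:
```python
from h import *
P={n:cams.camera(n) for n in("scene","top")}
for n,(p,d) in P.items():
    W=cloud(n,d);q=W-O;S=np.stack([q@ex,q@ey,W[...,2]],-1)
    m=((S[...,0]>.03)&(S[...,0]<.22)&(abs(S[...,1])<.086)&(S[...,2]>.02)&(S[...,2]<.1)).astype(np.uint8)
    k,l,s,c=cv2.connectedComponentsWithStats(m)
    for a in range(1,k):
        if s[a,4]>8: v=S[l==a];print(n,c[a].round(),s[a,4],v.min(0).round(3),v.max(0).round(3))
    f=S[(S[...,2]>.185)&(S[...,2]<.3)&(abs(S[...,1])<.05)&(abs(S[...,0]-.055)<.02)];print(n,"floor",len(f),np.median(f,0).round(3) if len(f) else 0)
    cw=S[(S[...,2]>.225)&(S[...,2]<.32)&(abs(S[...,1])<.04)&(abs(S[...,0])<.14)]
    if len(cw):print(n,"cw",np.percentile(cw,[2,50,98],axis=0).round(3))
cv2.imwrite("pics/s5.png",np.hstack([cv2.resize(cv2.convertScaleAbs(P["scene"][0][140:310,300:500],alpha=2.),(390,332)),cv2.resize(cv2.convertScaleAbs(P["top"][0][110:260,50:265],alpha=2.),(400,332))]))
goal(st(0,0,.37))
```

```text
scene [385. 222.] 175 [0.03  0.011 0.021] [0.071 0.044 0.079]
scene [392. 238.] 22 [ 0.03  -0.023  0.057] [ 0.042 -0.011  0.069]
scene [410. 245.] 13 [ 0.072 -0.037  0.022] [ 0.082 -0.029  0.033]
scene floor 668 [0.058 0.    0.196]
scene cw [[-0.116 -0.025  0.226]
 [-0.104 -0.003  0.24 ]
 [-0.086  0.024  0.245]]
top [159. 185.] 40 [ 0.036 -0.018  0.042] [ 0.061 -0.012  0.071]
top [161. 204.] 181 [0.034 0.012 0.022] [0.079 0.043 0.077]
top floor 1178 [0.055 0.001 0.195]
top cw [[-0.115 -0.024  0.226]
 [-0.1    0.003  0.24 ]
 [-0.084  0.025  0.244]]
t 17.95 pos [ 0.6635 -0.244   0.376 ] tool cm [ 3.734e+01 -3.000e-02  6.400e-01] rows 6.0 rot deg [ 0.  -0.1  0.1] gap 0.0 grip 0.0 F [ 0.   0.8 -0.1]
```

View pics/s5.png

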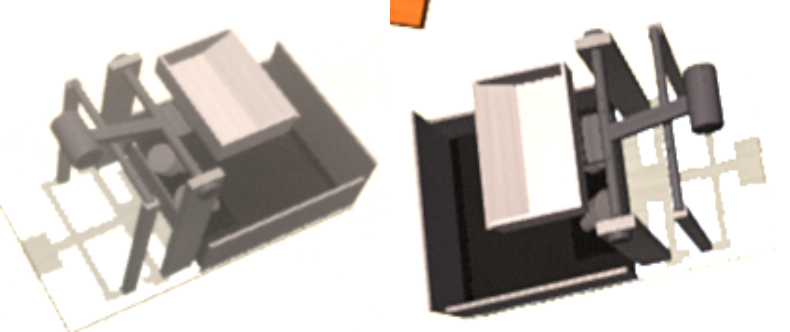

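The bucket is upright on its rest and empty. Both plugs lie in the tray under it, just inside the near wall at left-crop pixels (160,160) and (190,190), and the arm is clear.

```bash
python3 -c "
from cell import order
print(order.hand_in())"
```

```text
the job is handed in; nothing more can be done
None
```

I placed both large plugs and the second tripped the bucket. Both are now in the catch tray, the empty bucket is back upright on its rest, and the job was handed in at about 18 s of the 67 s allowed.

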